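# Drop the lid of the burr case onto a finger and lower it shut

### The job

Close the burr case before grinding starts: with a fingertip push the red piece of the stay aside to the case's left, so that the propped lid comes down on the outside of your finger, and lower the lid gently on the finger until it is fully shut, without letting it slam. Do not force the lid or lift it further open, leave everything else on the bench and in the case where it is, and take the hand clear.

Things in the scene. Friction and masses are not known exactly. Their poses are not given: they have to be found in the camera images.
- case: Blue steel case for carving burrs, fixed to the table, 170 mm deep (its x), 220 mm wide (its y), 70 mm tall, open on top. Origin under its centre on the table; its x axis points to the hinge side (away from the robot), y to its left, z up; turned by up to 0.3 rad.
- lid (a joint): Angle of the lid in rad: 0 shut (flat on the rim), growing as it opens; starts propped at 0.80. The lid is a blue plate 170 x 220 x 6 mm, 0.2 to 0.35 kg, hinged on the far rim. Unpropped it falls shut in about half a second. An upright finger in front of its yellow edge carries it (under 5 N): the lip leans on the finger's outside and slides down it as the finger retreats, until shut.
- lid_hinge (a point): Middle of the lid's hinge line, 85 mm behind the case's origin (along its x) and 70.5 mm above the table. The hinge line runs along the case's y. The axes of this point turn with the lid.
- lid_lip (a point): Middle of the round yellow edge (10 mm thick, 220 mm long along the case's y) of the lip sweeping out and up from the lid's free edge. It turns with the lid, 220 mm from the hinge along the plate and 50 mm above it. Propped: 263 mm above the table, 118 mm in front of the hinge, level with the plate's own edge. Shut: 120 mm above the table, 50 mm in front of the case.
- stay (a joint): Angle of the stay propping the lid, rad: 0 upright (propping), growing to 0.9 as its top swings out to the case's left (+y). Pivot on the case's left wall, 30 mm above the table. The lid's pin rests on its flat top; pushed out 0.1 rad (20 mm at the red piece, under 2 N) the pin slips off and the lid falls. Freed of the pin it swings the rest of the way out by itself and stays out.
- stay_tip (a point): Upper end of the stay's red finger piece, an upright red rod 12 mm thick and 85 mm long below this point. At the start it stands 150 mm in front of the hinge (32 mm in front of the yellow edge), 60 mm to the left of the case's middle, upper end 253 mm above the table. Push it to the case's left.
- jade_egg: loose pale green jade egg, 46 mm wide and 55 mm tall, standing to the right of the case; origin under its centre
- jade_bowl: loose dark green jade bowl, 80 mm wide and 38 mm tall, to the right of the case; origin under its centre
- jade_blank: loose dark green jade block 50 x 35 x 25 mm on the table in front of the case's right half; origin under its centre
- pendant: loose pale jade disc, 44 mm across and 8 mm thick, lying inside the case; origin under its centre
- handpiece: loose blue rotary handpiece about 125 mm long and 24 mm high lying on the table near the robot; origin under its middle, its x axis along it
- oil_bottle: loose amber bottle, 44 mm wide and 90 mm tall, on the right; origin under its centre
- brush: loose hand brush lying on the table on the left; origin under its middle, its x axis along it
- cup: loose white cup, 68 mm wide and 75 mm tall, on the left; origin under its centre

How it is judged:
By the outcome, as a careful person would: the job done as asked, in the order asked, and still so for the second after the job is handed in, with the robot touching nothing.
It also fails if it takes over 48 s, if anything falls off the work surface, if the arm or the gripper's body presses on something with over 40 N, if the wrist force passes 120 N, or if a joint passes its speed limit or range.

### The arm

A 6-joint arm with a two-finger parallel gripper is mounted at the origin on the work surface. World frame = base frame: x ahead of the robot, y to its left, z up, the work surface at z = 0. Lengths are in m, angles in rad, forces in N, time in s.
With the tool pointing down it reaches from about 0.375 to 0.9 m from the base axis. Payload 3.1 kg.
Tool frame: the origin (TCP) lies at the very end of the fingers, on their centre line; the grasp point (between the pads) lies 19 mm behind it; x points along the fingers, z is the direction in which the jaws open and shut, and the axes are right-handed (so a half turn about x gives the same grasp; the last joint's range is limited). The gripper opens to 85 mm and grips with 20 to 120 N. Pads are 22 mm wide; open, the fingers measure 114 mm over their backs; the gripper's body (76 mm by 85 mm) begins 54 mm behind the grasp point. The pads swing forward as they close: fully open they stand 13 mm farther back than shut.
Start: joints at [0.971, 0.527, 1.433, -0, 1.181, -0.178], TCP at [0.256, 0.57, 0.197] pointing down, gripper open.
Joint ranges: [-3.08, 3.08], [-0.75, 2.2], [0.22, 2.44], [-1.43, 4.57], [0, 2.65], [-2.85, 2.85]. Speed limits (rad/s): [2.79, 2.79, 3.14, 3.14, 3.14, 3.14].

### API

Orientations are given as a unit quaternion [x, y, z, w].
In Python, from station import manip, viewer, job gives the robot as it stands.
- The arm moves only by the tool move_arm, never from a script. Its argument "deltas" is one flat list of numbers, 7 for each row, row after row: the finger opening in mm, from 0 to 85.4, then the shift along the tool's x, y, z in mm, then the turn, a rotation vector about the tool's x, y, z in degrees. In form: [jaw, tx, ty, tz, rx, ry, rz, jaw, tx, ty, tz, rx, ry, rz, ...]. A call has 1 to 10 rows; each row shifts and turns the commanded pose from where the row before left it, along the tool's axes as they then stand; what a row does not reach is not made up. A row lasts 1/10 s, in which the tool goes at most 50 mm and 8.59 degrees, less where a joint would pass 70% of its speed; a pose out of reach is approached as far as the arm can. A call is refused whole if a number of a shift passes 50 or a number of a turn 8.59, either way. A call with a gripper value outside its range is refused whole. The fingers move at their own pace and stop on an object; "force" is the grip in N (left out, the last holds). Time passes only in rows, so rows that do not move let the fingers close. It gives the time, the measured TCP pose, the force and the opening at its end, in the units of the state.
- manip.sense(): the state, without advancing time (a new reading comes with each control period).
- viewer.snapshot(name): name is "side" or "top"; returns a dict with "image" (480x640x3 uint8, red, green, blue), "depth" (480x640 float32, m along the optical axis (not along the pixel's ray), 0 where there is no reading), "fovy" (degrees; the focal length in pixels is half the picture's height over the tangent of half this angle, whatever the lens; pixels are square), "cx", "cy" (the principal point, pixels), "R" (3x3) and "t" (3): a world point X has camera coordinates R X + t. Camera axes: x right, y down, z forward; pixel columns grow to the right and rows downward; lengths in m; the calibration is good to about 2 mm. A picture is of the moment at which its call begins.
- job.sign_off(): hands the job in, once; it reports no verdict.
The state is a dict: "t": time; "q": joint angles; "qd": joint speeds; "tau": joint torques, N m; "tcp_pos": TCP position; "tool_rot": TCP orientation; "force": force on the tool from outside, world axes, zero at the start; "ft_torque": the same for the moment, N m; "finger_gap": opening from 0.0 (shut) to 1.0 (fully open).
Only numpy, scipy, OpenCV 4.12 (cv2) and the standard library are available. Lean on these libraries where they do the work, as an engineer would, in place of code of your own. Each camera call takes 0.05 s, during which the arm holds its last target.

## Working session

There is one attempt and no reset: what is moved stays moved. The work goes in short steps, Python scripts to look and compute and a tool call to move; the robot and the scene stay as the last step left them, time stands still between calls to the robot, and variables do not carry over. Pictures are saved under pics/ and viewed, and the job is handed in when it is done.

Besides the shell and the picture viewer there is one more tool, called after "Call:" as name(argument=value, ...) on one line, values as JSON. move_arm: Moves the arm, as the interface text tells. Its arguments: {"type":"object","properties":{"deltas":{"type":"array"},"force":{"type":"number"}},"required":["deltas"]}

```bash
mkdir -p pics; ls; cat > h.py <<'E'
import numpy as np,cv2
from station import manip,viewer,job
def snap(n,f):
    s=viewer.snapshot(n); cv2.imwrite('pics/'+f,s['image'][:,:,::-1]); return s
def pts(s):
    f=240/np.tan(np.radians(s['fovy'])/2); d=s['depth']; v,u=np.mgrid[:480,:640]
    c=np.stack([(u-s['cx'])/f*d,(v-s['cy'])/f*d,d],-1)
    return (c-s['t'])@np.array(s['R'])
E
python3 - <<'E'
from h import *
print(manip.sense())
for n in('side','top'):
    s=snap(n,n+'0.png'); np.savez(n+'0.npz',**s); R=np.array(s['R']); print(n,s['fovy'],s['cx'],s['cy'],-R.T@s['t'],R)
E
```

```text
pics
{'t': 0.0, 'q': array([ 9.70491688e-01,  5.28473484e-01,  1.43390807e+00, -1.31883437e-05,
        1.18142791e+00, -1.78539944e-01]), 'qd': array([-0.00157785,  0.00119854,  0.00039363,  0.00066599,  0.00045342,
       -0.00127088]), 'tau': array([-7.64507536e-05, -4.42349017e+01, -1.78027457e+01, -2.34283743e-04,
        8.36425490e-03, -3.24975690e-05]), 'tcp_pos': array([0.25539524, 0.56955619, 0.1958274 ]), 'tool_rot': array([-0.38456944,  0.59430481,  0.38395688,  0.59286191]), 'force': array([-0.95614614, -0.0194977 ,  0.86873171]), 'ft_torque': array([-0.00107231, -0.00652426,  0.00589549]), 'finger_gap': 1.0003704542499128}
side 44.70867800162009 312.8375447504571 250.18228393676762 [-0.21688908 -1.06765372  1.02890319] [[ 0.81809177 -0.5749751   0.01137979]
 [-0.30413756 -0.44936083 -0.83998523]
 [ 0.48808422  0.68372398 -0.54248992]]
top 52.183264402551075 319.8572872134899 235.40801226671113 [0.3828515  0.01223022 1.54474367] [[ 0.00967064 -0.99985979 -0.01367066]
 [-0.99138297 -0.00780079 -0.13076296]
 [ 0.13063798  0.01481742 -0.9913194 ]]
```

View pics/side0.png

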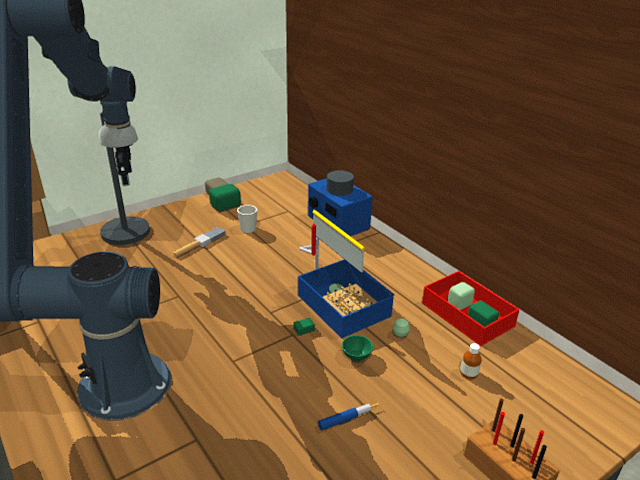

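View pics/top0.png

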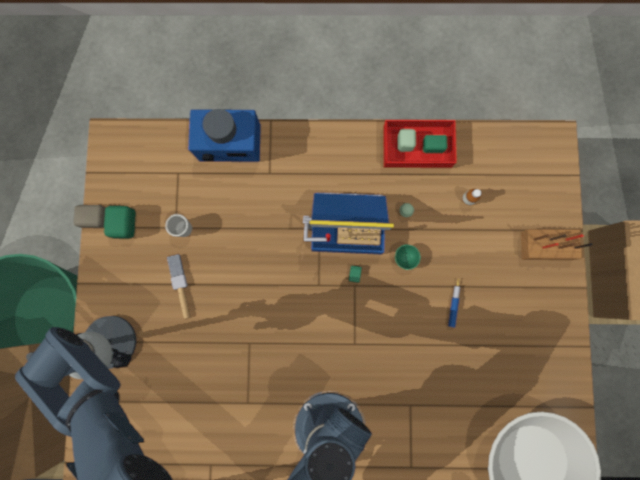

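The side picture shows the yellow lip from about (313,213) to (363,265), with the red rod near (314,238). The top picture shows the lip from (305,218) to (392,226) and the red tip near (327,238). Next I'll measure them.

```bash
python3 - <<'E'
from h import *
for n,box in(('top',(180,260,295,400)),('side',(200,335,290,400))):
    s=dict(np.load(n+'0.npz')); P=pts(s); hsv=cv2.cvtColor(s['image'],cv2.COLOR_RGB2HSV)
    r0,r1,c0,c1=box; B=np.zeros((480,640),bool); B[r0:r1,c0:c1]=1
    H,S,V=[hsv[...,i].astype(int) for i in range(3)]
    ye=B&(H>24)&(H<34)&(S>180)&(V>150); re=B&((H<6)|(H>174))&(S>180)&(V>90)
    for k,m in(('ye',ye),('re',re)):
        v,u=np.nonzero(m); p=P[m]; 
        print(n,k,m.sum(),u.min(),u.max(),v.min(),v.max())
        print(np.percentile(p,[5,25,50,75,95],axis=0).round(3))
        if k=='ye':
            q=p[(abs(p[:,2]-.265)<.015)]; c=q.mean(0); w=np.linalg.svd(q-c)[2][0]; w*=np.sign(w[1]); t=(q-c)@w
            print('line',c,w,'yaw',np.arctan2(-w[0],w[1]),t.min(),t.max(),'mid',c+w*(t.min()+t.max())/2)
            yaw=np.arctan2(-w[0],w[1])
        else:
            q=p[p[:,2]>.16]
            print('red mean',q.mean(0),'max z',q[:,2].max(), 'lower/upper',q[q[:,2]>.23].mean(0),q[q[:,2]<.2].mean(0) )
    im=cv2.resize(s['image'][r0:r1,c0:c1,::-1],None,fx=6 if n=='top' else 5,fy=6 if n=='top' else 5); cv2.imwrite(f'pics/{n}crop.png',im[:600,:800])
E
```

```text
top ye 3 350 391 223 224
[[ 0.583 -0.147  0.265]
 [ 0.584 -0.111  0.265]
 [ 0.585 -0.066  0.266]
 [ 0.585 -0.057  0.267]
 [ 0.585 -0.05   0.267]]
line [ 0.5844215  -0.0900305   0.26613295] [0.01622905 0.99973713 0.01619536] yaw -0.016231891623129317 -0.0659623521492136 0.042152054231601115 mid [ 0.5842283  -0.10193252  0.26594014]
top re 12 327 329 234 239
[[0.548 0.007 0.232]
 [0.549 0.009 0.255]
 [0.551 0.01  0.259]
 [0.553 0.011 0.26 ]
 [0.555 0.013 0.263]]
red mean [0.55082344 0.00987468 0.25410245] max z 0.26372646951268547 lower/upper [0.55107495 0.00988575 0.25743688] [nan nan nan]
side ye 193 313 363 210 249
[[ 0.574 -0.157  0.038]
 [ 0.578 -0.112  0.263]
 [ 0.58  -0.053  0.265]
 [ 0.584  0.016  0.266]
 [ 0.825  0.264  0.268]]
line [ 0.57976795 -0.06225493  0.26468603] [ 0.03822882  0.99926762 -0.00166509] yaw -0.03823819530957223 -0.10593946009525392 0.11932394766305453 mid [ 0.58002378 -0.05556759  0.26467488]
side re 113 312 315 224 254
[[0.545 0.    0.172]
 [0.547 0.002 0.195]
 [0.549 0.004 0.217]
 [0.551 0.005 0.238]
 [0.555 0.008 0.254]]
red mean [0.54928605 0.00387821 0.21526119] max z 0.2591762358347724 lower/upper [0.54965087 0.00445617 0.24484278] [0.54874235 0.00355045 0.18328378]<stdin>:17: RuntimeWarning: Mean of empty slice.
  ret = um.true_divide(
```

View pics/topcrop.png

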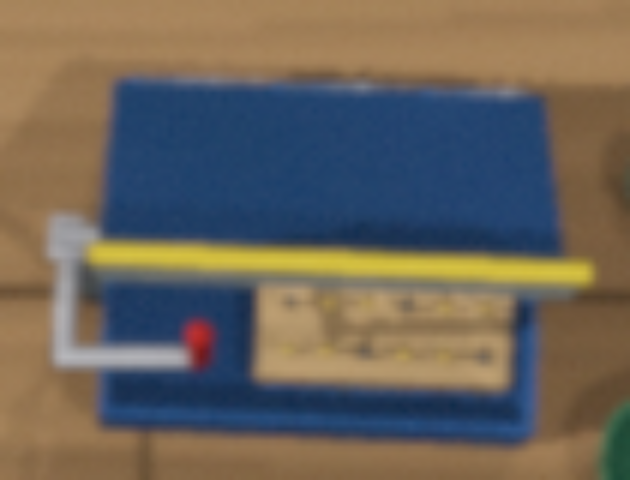

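View pics/sidecrop.png

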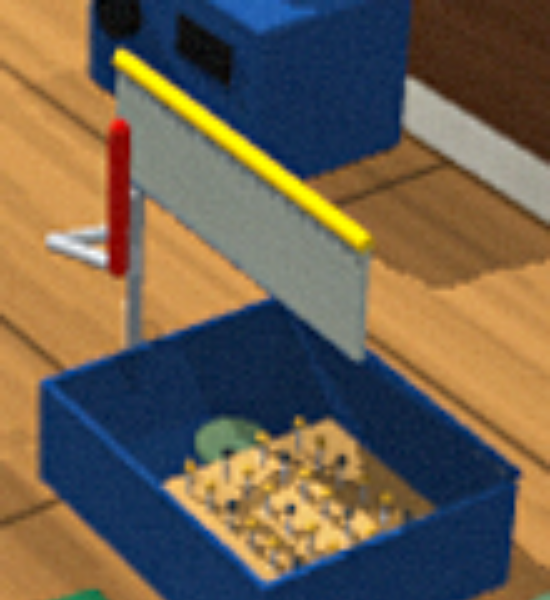

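```bash
python3 - <<'E'
from h import *
from scipy.spatial.transform import Rotation as Ro
s=dict(np.load('top0.npz')); P=pts(s); hsv=cv2.cvtColor(s['image'],cv2.COLOR_RGB2HSV)
H,S,V=[hsv[...,i].astype(int) for i in range(3)]
B=np.zeros((480,640),bool); B[205:240,295:400]=1
m=B&(H>20)&(H<36)&(S>130)&(V>120)&(abs(P[...,2]-.268)<.02)
v,u=np.nonzero(m); print(m.sum(),u.min(),u.max())
# cast rays to plane z=.265
f=240/np.tan(np.radians(s['fovy'])/2);R=np.array(s['R']);o=-R.T@s['t']
def ray(u,v,z):
    d=np.stack([(u-s['cx'])/f,(v-s['cy'])/f,np.ones(len(u))],-1)@R; return o+d*((z-o[2])/d[:,2])[:,None]
q=ray(u,v,.266)[:,:2]; c=q.mean(0); w=np.linalg.svd(q-c)[2][0]; w*=np.sign(w[1]); t=(q-c)@w
print('yaw',np.arctan2(-w[0],w[1]),'mid',c+w*(t.min()+t.max())/2,t.max()-t.min())
# case front rim top z=.07 (corner pixels from crop)
print(ray(np.array([295+103/6,295+530/6]),np.array([180+425/6,180+437/6]),.07))
print(ray(np.array([110.]),np.array([340.]),0.))
r=Ro.from_quat(manip.sense()['tool_rot']); print(r.as_matrix().round(3))
for n,b in(('side',(60,250,60,200)),('top',(300,450,10,170))):
    s=dict(np.load(n+'0.npz')); cv2.imwrite(f'pics/{n}start.png',cv2.resize(s['image'][b[0]:b[1],b[2]:b[3],::-1],None,fx=3,fy=3))
E
```

```text
297 310 392
yaw -0.03428204535894098 mid [ 0.58388769 -0.05035791] 0.21651945207623852
[[ 0.52997084  0.05707354  0.07      ]
 [ 0.52569511 -0.1576949   0.07      ]]
[[0.25315702 0.68493137 0.        ]]
[[-0.001 -0.912  0.409]
 [-0.002  0.409  0.912]
 [-1.     0.    -0.002]]
```

View pics/sidestart.png

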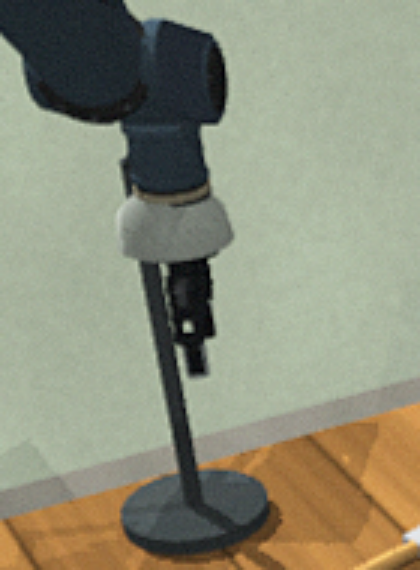

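View pics/topstart.png

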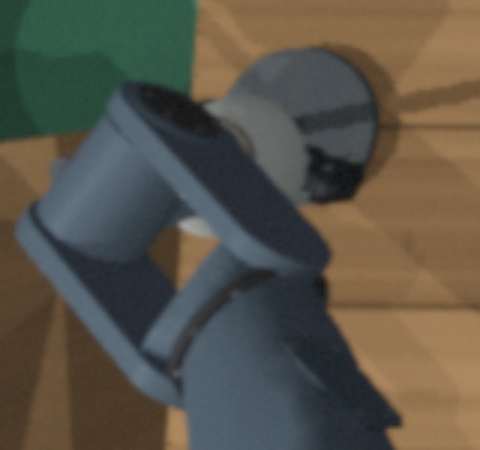

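Call:
move_arm(deltas=[0, 0, -12, -15, 0, 0, 0, 0, 0, -20, -24, 0, 0, 0, 0, 0, -24, -28, 0, 0, 0, 0, 0, -24, -28, 0, 0, 0, 0, 0, -20, -25, 0, 0, 0, 0, 0, 0, 0, -7.5, 0, 0, 0, 0, 0, 0, -7.5, 0, 0, 0, 0, 0, 0, -7.5, 0, 0, 0, 0, 0, 0, 0, 0, 0], force=60)

```text
t: 1.0
tcp_pos: [0.2978, 0.4194, 0.1965]
tool_rot: [-0.493, 0.508, 0.493, 0.507]
force: [-0.0, 0.3, -0.1]
finger_gap: -0.005
```

Call:
move_arm(deltas=[0, -4, -10, -25, 0, 0, 0, 0, -4, -15, -40, 0, 0, 0, 0, -4, -17, -45, 0, 0, 0, 0, -4, -17, -45, 0, 0, 0, 0, -4, -17, -45, 0, 0, 0, 0, -4, -17, -45, 0, 0, 0, 0, -4, -17, -45, 0, 0, 0, 0, -4, -17, -45, 0, 0, 0, 0, -3, -16, -45, 0, 0, 0, 0, -2, -16, -40, 0, 0, 0])

```text
t: 2.0
tcp_pos: [0.445, -0.0068, 0.2341]
tool_rot: [-0.492, 0.508, 0.492, 0.508]
force: [1.1, 0.4, 0.2]
finger_gap: 0.002
```

Call:
move_arm(deltas=[0, 0, -7, -24, 0, 0, 0, 0, 0, 0, 0, 0, 0, 0, 0, 0, 0, 0, 0, 0, 0])

```text
t: 2.3
tcp_pos: [0.4505, -0.0288, 0.2334]
tool_rot: [-0.491, 0.508, 0.492, 0.508]
force: [-0.9, 0.7, 0.3]
finger_gap: -0.002
```

```bash
python3 - <<'E'
from h import *
s=manip.sense(); print(s['t'],s['tcp_pos'],s['force'],s['q'])
for n in('top','side'):
    i=snap(n,n+'1full.png')['image']; b=(170,320,270,430) if n=='top' else (130,350,230,450)
    cv2.imwrite(f'pics/{n}1.png',cv2.resize(i[b[0]:b[1],b[2]:b[3],::-1],None,fx=2.7 if n=='side' else 4,fy=2.7 if n=='side' else 4))
E
```

```text
2.3 [ 0.45046645 -0.02883453  0.23344647] [-0.89589473  0.70811379  0.26958236] [-3.12731039e-01  2.43045103e-01  1.80161939e+00  5.21494096e-04
  1.09840809e+00 -1.85133065e+00]
```

View pics/side1.png

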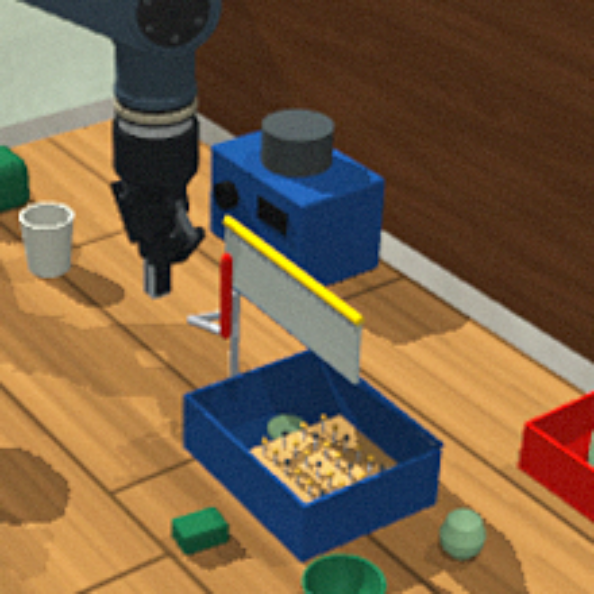

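View pics/top1.png

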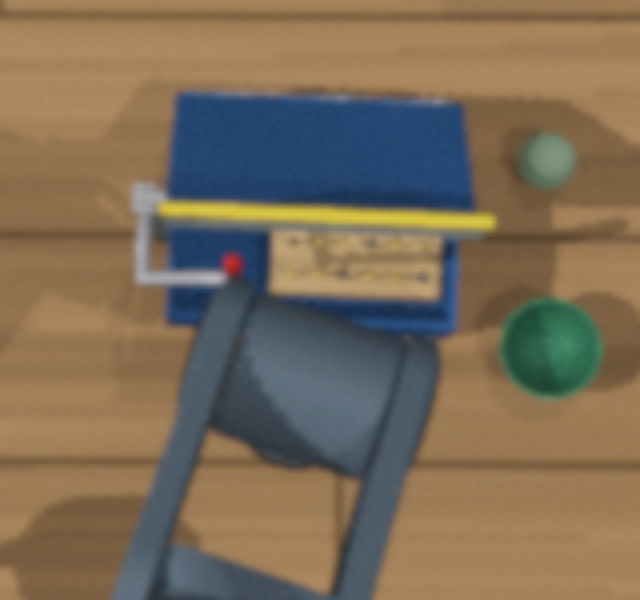

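Call:
move_arm(deltas=[0, 1, -10, 0, 0, 0, 0, 0, 1, -18, 0, 0, 0, 0, 0, 1, -20, 0, 0, 0, 0, 0, 0, -20, 0, 0, 0, 0, 0, 0, -18, 0, 0, 0, 0, 0, 0, -12, 0, 0, 0, 0, 0, 0, -7, 0, 0, 0, 0, 0, 0, -3, 0, 0, 0, 0, 0, 0, 0, 0, 0, 0, 0])

```text
t: 3.3
tcp_pos: [0.5587, -0.0317, 0.2307]
tool_rot: [-0.493, 0.507, 0.493, 0.507]
force: [-0.1, 0.7, -0.4]
finger_gap: -0.003
```

```bash
cat > look.py <<'E'
import sys
from h import *
k=sys.argv[1]
s=manip.sense(); print(s['t'],s['tcp_pos'],s['force'])
i=snap('side',f'sidefull{k}.png')['image']; b=(150,330,250,450)
cv2.imwrite(f'pics/side{k}.png',cv2.resize(i[b[0]:b[1],b[2]:b[3],::-1],None,fx=3.3,fy=3.3))
E
python3 look.py 2
```

```text
3.3 [ 0.55869559 -0.03168898  0.23067278] [-0.12526962  0.72184017 -0.39862276]
```

View pics/side2.png

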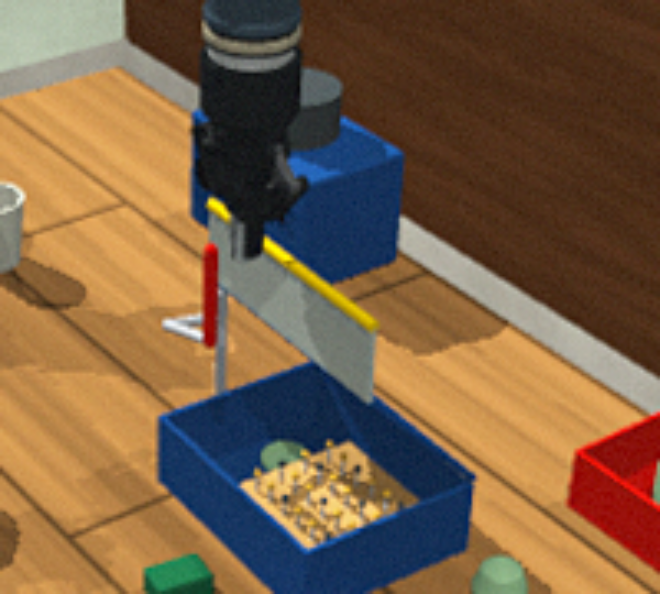

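The side view shows the finger in front of the lip and right of the red rod, with the tip at (248,255) and the rod at (210,245–345). Nothing is touching, so I'll push left.

Call:
move_arm(deltas=[0, 0, 0, 4, 0, 0, 0, 0, 0, 0, 6, 0, 0, 0, 0, 0, 0, 5, 0, 0, 0, 0, 0, 0, 4, 0, 0, 0, 0, 0, 0, 4, 0, 0, 0, 0, 0, 0, 4, 0, 0, 0, 0, 0, 0, 3, 0, 0, 0])

```text
t: 4.05
tcp_pos: [0.5598, -0.0016, 0.2308]
tool_rot: [-0.493, 0.507, 0.493, 0.507]
force: [-0.3, 0.7, -0.6]
finger_gap: 0.003
```

Call:
move_arm(deltas=[0, 0, 0, 4, 0, 0, 0, 0, 0, 0, 4, 0, 0, 0, 0, 0, 0, 4, 0, 0, 0])

```text
t: 4.35
tcp_pos: [0.5601, 0.0103, 0.2308]
tool_rot: [-0.493, 0.507, 0.493, 0.507]
force: [-0.7, -0.0, -0.1]
finger_gap: -0.004
```

```bash
python3 look.py 3
```

```text
4.35 [0.56013915 0.01029493 0.23077975] [-0.70753548 -0.03678397 -0.12536222]
```

View pics/side3.png

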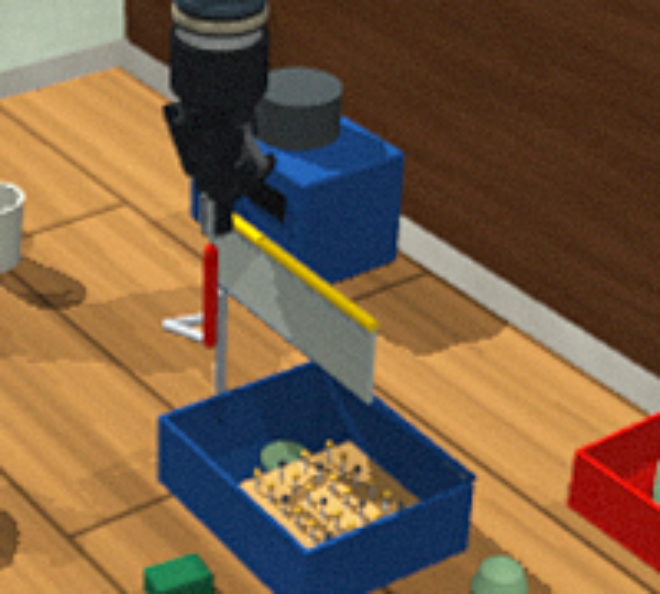

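```bash
python3 - <<'E'
from h import *
s=viewer.snapshot('side'); f=240/np.tan(np.radians(s['fovy'])/2)
def pr(X):
    c=np.array(s['R'])@X+s['t']; u=c[0]/c[2]*f+s['cx']; v=c[1]/c[2]*f+s['cy']; return ((u-250)*3.3).round(),((v-150)*3.3).round(),c[2].round(3)
print('tcp',pr(manip.sense()['tcp_pos']),'redtop',pr(np.array([.551,.006,.253])),pr(np.array([.551,.006,.168])))
P=pts(s);
for (u,v) in [(215,260),(210,300),(215,225),(222,215),(228,225),(215,235)]:
    print(u,v,P[150+int(v/3.3),250+int(u/3.3)].round(4))
# dark finger pixels
i=s['image'].astype(int)
for r in range(205,228):
    print(r,[tuple(np.round(P[r,c]*1000).astype(int)) for c in range(311,322,2)],[tuple(i[r,c]) for c in (313,316,319)])
E
```

```text
tcp (np.float64(216.0), np.float64(268.0), np.float64(1.549)) redtop (np.float64(210.0), np.float64(250.0), np.float64(1.53)) (np.float64(209.0), np.float64(339.0), np.float64(1.576))
215 260 [0.5529 0.0022 0.2471]
210 300 [0.5479 0.0035 0.2111]
215 225 [ 0.5477 -0.0043  0.282 ]
222 215 [ 0.5558 -0.0016  0.2871]
228 225 [ 0.5622 -0.0019  0.2763]
215 235 [0.5543 0.0047 0.2667]
205 [(np.int64(549), np.int64(16), np.int64(311)), (np.int64(544), np.int64(0), np.int64(319)), (np.int64(547), np.int64(-4), np.int64(320)), (np.int64(560), np.int64(4), np.int64(312)), (np.int64(547), np.int64(-22), np.int64(328)), (np.int64(546), np.int64(-31), np.int64(333))] [(np.int64(22), np.int64(22), np.int64(21)), (np.int64(20), np.int64(15), np.int64(17)), (np.int64(17), np.int64(20), np.int64(22))]
206 [(np.int64(547), np.int64(13), np.int64(310)), (np.int64(544), np.int64(1), np.int64(316)), (np.int64(548), np.int64(-3), np.int64(317)), (np.int64(541), np.int64(-22), np.int64(327)), (np.int64(542), np.int64(-28), np.int64(330)), (np.int64(547), np.int64(-30), np.int64(329))] [(np.int64(15), np.int64
[... 8140 characters left out ...]
253)), (np.int64(582), np.int64(34), np.int64(228)), (np.int64(585), np.int64(28), np.int64(230)), (np.int64(581), np.int64(14), np.int64(238))] [(np.int64(169), np.int64(14), np.int64(15)), (np.int64(125), np.int64(113), np.int64(104)), (np.int64(125), np.int64(133), np.int64(122))]
227 [(np.int64(545), np.int64(9), np.int64(249)), (np.int64(547), np.int64(4), np.int64(251)), (np.int64(551), np.int64(0), np.int64(252)), (np.int64(583), np.int64(35), np.int64(224)), (np.int64(582), np.int64(25), np.int64(229)), (np.int64(582), np.int64(15), np.int64(234))] [(np.int64(135), np.int64(0), np.int64(2)), (np.int64(122), np.int64(115), np.int64(110)), (np.int64(121), np.int64(127), np.int64(117))]
```

```bash
python3 - <<'E'
from h import *
s=snap('side','now4.png'); f=240/np.tan(np.radians(s['fovy'])/2)
st=manip.sense(); print(st['t'],st['tcp_pos'],st['finger_gap'])
i=s['image'][170:250,285:365,::-1]; cv2.imwrite('pics/z4.png',cv2.resize(i,None,fx=7,fy=7,interpolation=cv2.INTER_CUBIC))
o=cv2.imread('pics/sidefull2.png')[170:250,285:365]; cv2.imwrite('pics/z2.png',cv2.resize(o,None,fx=7,fy=7,interpolation=cv2.INTER_CUBIC))
def pr(X,r0,c0,k):
    c=np.array(s['R'])@np.array(X)+s['t']; return ((c[0]/c[2]*f+s['cx']-c0)*k).round(),((c[1]/c[2]*f+s['cy']-r0)*k).round()
print(pr(st['tcp_pos'],170,285,7),pr([.5587,-.0317,.2307],170,285,7), 'start full',pr([.2554,.5696,.1958],60,60,3),'side1',pr([.4505,-.0288,.2334],130,230,2.7))
E
```

```text
4.5 [0.56014846 0.01024028 0.23082527] 0.0048703010772619725
(np.float64(213.0), np.float64(429.0)) (np.float64(275.0), np.float64(478.0)) start full (np.float64(210.0), np.float64(396.0)) side1 (np.float64(159.0), np.float64(323.0))
```

View pics/z4.png

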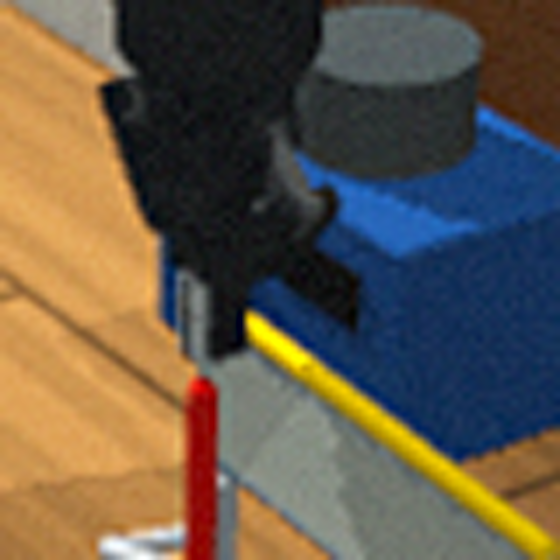

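View pics/z2.png

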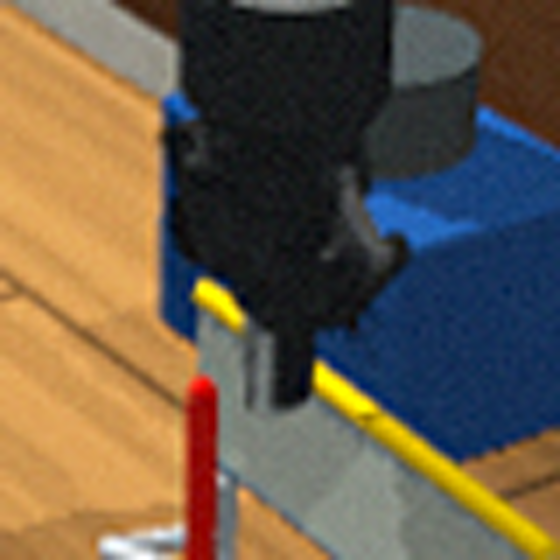

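The push did nothing, and the picture shows why. The visible fingertip ends near row 221, at z≈0.262 by depth. That is about 31 mm above the reported TCP, so the finger passed over the rod's top at 0.253. The x and y agree with the report. I'll back off to the right, come down about 23 mm and check against the image.

Call:
move_arm(deltas=[0, 0, 0, -10, 0, 0, 0, 0, 0, 0, -14, 0, 0, 0, 0, 0, 0, -12, 0, 0, 0, 0, 0, 0, -6, 0, 0, 0, 0, 5, 0, 0, 0, 0, 0, 0, 8, 0, 0, 0, 0, 0, 0, 7, 0, 0, 0, 0, 0, 0, 3, 0, 0, 0, 0, 0, 0, 0, 0, 0, 0, 0, 0])

```text
t: 5.4
tcp_pos: [0.5583, -0.0315, 0.2069]
tool_rot: [-0.492, 0.507, 0.493, 0.507]
force: [-0.2, 0.2, 0.5]
finger_gap: 0.002
```

```bash
cat > z.py <<'E'
import sys
from h import *
k=sys.argv[1]
st=manip.sense(); print(st['t'],st['tcp_pos'],st['force'])
s=snap('side',f'f{k}.png'); P=pts(s)
r,c=int(sys.argv[2]),int(sys.argv[3])
i=s['image'][r:r+80,c:c+80,::-1]; cv2.imwrite(f'pics/z{k}.png',cv2.resize(i,None,fx=7,fy=7,interpolation=cv2.INTER_CUBIC))
hsv=cv2.cvtColor(s['image'],cv2.COLOR_RGB2HSV);H,S,V=[hsv[...,j].astype(int) for j in range(3)]
B=np.zeros((480,640),bool);B[195:300,290:400]=1
ye=B&(H>24)&(H<34)&(S>170)&(V>120)&(P[...,0]<.62)&(P[...,2]>.09)
q=P[ye]; 
if len(q): 
    print('lip n',len(q),'pos med',np.median(q,0).round(4)); z=np.median(q[:,2])-.002; print('theta',np.arcsin((z-.0705)/.2256)-.2235)
re=B&((H<6)|(H>174))&(S>180)&(V>90)&(P[...,0]<.6); p=P[re]
if len(p): t=p[:,2]>np.percentile(p[:,2],80); print('red top part',p[t].mean(0).round(4),len(p))
dk=B&(s['image'].max(2)<60)&(P[...,0]>st['tcp_pos'][0]-.03)&(P[...,0]<st['tcp_pos'][0]+.02)&(abs(P[...,1]-st['tcp_pos'][1])<.025)
print('dark tip zmin',np.percentile(P[dk][:,2],[1,3,10]).round(4))
E
python3 z.py 5 170 285
```

```text
5.4 [ 0.55832578 -0.0314796   0.20685898] [-0.17944151  0.18873052  0.54647148]
lip n 101 pos med [ 0.5778 -0.1105  0.2649]
theta 0.7982283735632569
red top part [0.5499 0.005  0.2502] 113
dark tip zmin [0.2508 0.2552 0.2704]
```

View pics/z5.png

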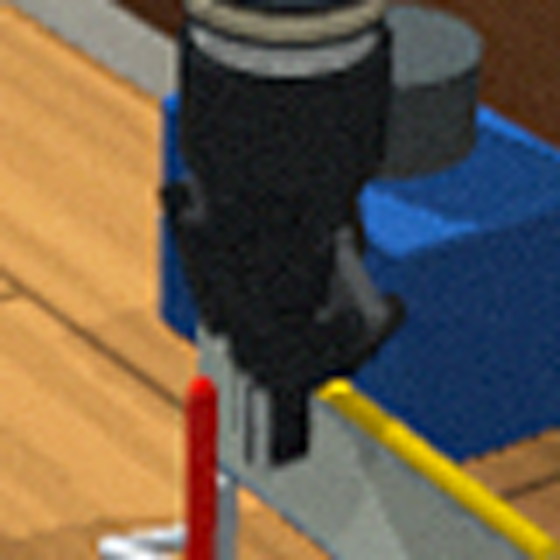

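Tip is now at about (290,462) in this crop, z≈0.24, clearly below the red top at (202,380). The lip is unmoved at θ≈0.80. Pushing left again.

Call:
move_arm(deltas=[0, 0, 0, 4, 0, 0, 0, 0, 0, 0, 5, 0, 0, 0, 0, 0, 0, 5, 0, 0, 0, 0, 0, 0, 4, 0, 0, 0, 0, 0, 0, 4, 0, 0, 0])

```text
t: 5.95
tcp_pos: [0.5596, -0.0096, 0.208]
tool_rot: [-0.493, 0.507, 0.493, 0.507]
force: [0.9, -0.9, 0.9]
finger_gap: 0.001
```

```bash
python3 z.py 6 170 285
```

```text
5.95 [ 0.55961557 -0.00959264  0.20800962] [ 0.85491174 -0.90029106  0.86077899]
lip n 123 pos med [ 0.578  -0.0983  0.2646]
theta 0.7956286486298012
red top part [ 0.5032 -0.0569  0.2954] 86
dark tip zmin [0.2508 0.2548 0.2667]
```

View pics/z6.png

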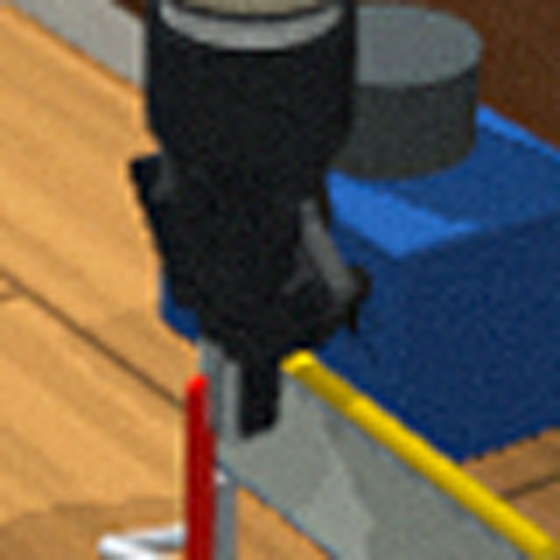

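Call:
move_arm(deltas=[0, 0, 0, 4, 0, 0, 0, 0, 0, 0, 4, 0, 0, 0, 0, 0, 0, 4, 0, 0, 0, 0, 0, 0, 4, 0, 0, 0])

```text
t: 6.4
tcp_pos: [0.56, 0.0063, 0.2078]
tool_rot: [-0.493, 0.507, 0.493, 0.507]
force: [0.5, 0.3, 0.4]
finger_gap: -0.001
```

Call:
move_arm(deltas=[0, 0, 0, 4, 0, 0, 0, 0, 0, 0, 3, 0, 0, 0])

```text
t: 6.6
tcp_pos: [0.5595, 0.0134, 0.2075]
tool_rot: [-0.492, 0.508, 0.493, 0.507]
force: [-1.3, -1.3, -0.2]
finger_gap: 0.0
```

```bash
python3 z.py 7 170 285
```

```text
6.6 [0.55954066 0.01341365 0.2075422 ] [-1.3074904  -1.34869678 -0.15203866]
lip n 139 pos med [ 0.5677 -0.087   0.2573]
theta 0.7364964234884755
red top part [0.5529 0.0635 0.2569] 101
dark tip zmin [0.2506 0.252  0.2638]
```

View pics/z7.png

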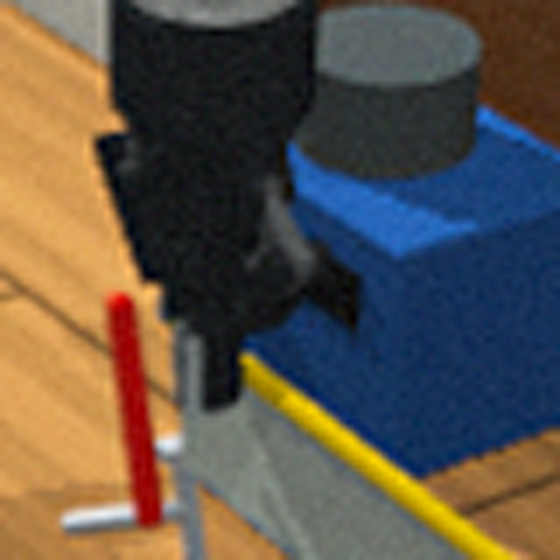

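The rod swung out, with its top at (120,300) and moving away. The lid came down about 0.06 rad and leans on the finger at θ≈0.74, force about 1.3 N. Next I'll work out the retreat arc.

```bash
python3 - <<'E'
import numpy as np
th=np.linspace(.74,0,9); d=225.6*np.cos(th+.2235); z=225.6*np.sin(th+.2235)
for k in range(8): print(th[k+1].round(3),'ty/row',((d[k+1]-d[k])/10).round(2),'tx/row',((z[k]-z[k+1])/10).round(2))
E
```

```text
0.648 ty/row 1.66 tx/row 1.27
0.555 ty/row 1.53 tx/row 1.42
0.462 ty/row 1.39 tx/row 1.55
0.37 ty/row 1.25 tx/row 1.67
0.277 ty/row 1.09 tx/row 1.78
0.185 ty/row 0.92 tx/row 1.87
0.093 ty/row 0.74 tx/row 1.95
0.0 ty/row 0.56 tx/row 2.01
```

Call:
move_arm(deltas=[0, 0, 0, 0, 0, 0, 0, 0, 0.5, 0.8, 0, 0, 0, 0, 0, 1.2, 1.6, 0, 0, 0, 0, 0, 1.2, 1.6, 0, 0, 0, 0, 0, 1.2, 1.6, 0, 0, 0, 0])

```text
t: 7.15
tcp_pos: [0.5544, 0.0131, 0.2035]
tool_rot: [-0.493, 0.507, 0.493, 0.507]
force: [-0.8, 0.7, -0.5]
finger_gap: -0.002
```

```bash
python3 z.py 8 170 285
```

```text
7.15 [0.55437919 0.01310444 0.2035314 ] [-0.75507942  0.71033044 -0.51852734]
lip n 130 pos med [ 0.5618 -0.0868  0.2539]
theta 0.7109727539794412
dark tip zmin [0.2446 0.2497 0.2636]
```

View pics/z8.png

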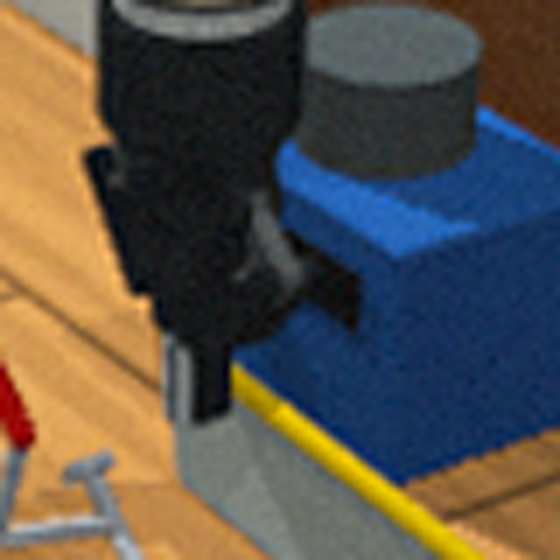

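The stay is fully out and the lid is following the finger (θ≈0.71). Continuing down the arc.

Call:
move_arm(deltas=[0, 1.3, 1.6, 0, 0, 0, 0, 0, 1.3, 1.6, 0, 0, 0, 0, 0, 1.3, 1.6, 0, 0, 0, 0, 0, 1.3, 1.6, 0, 0, 0, 0, 0, 1.3, 1.6, 0, 0, 0, 0, 0, 1.4, 1.6, 0, 0, 0, 0, 0, 1.4, 1.5, 0, 0, 0, 0, 0, 1.4, 1.5, 0, 0, 0, 0, 0, 1.4, 1.5, 0, 0, 0, 0, 0, 1.4, 1.5, 0, 0, 0, 0])

```text
t: 8.2
tcp_pos: [0.5386, 0.0137, 0.1901]
tool_rot: [-0.493, 0.507, 0.493, 0.507]
force: [-3.2, 1.1, 2.3]
finger_gap: 0.005
```

```bash
python3 z.py 9 180 285
```

```text
8.2 [0.53856401 0.01366468 0.19011732] [-3.19649447  1.0764558   2.26442104]
lip n 138 pos med [ 0.5466 -0.0891  0.2408]
theta 0.6182894373146081
dark tip zmin [0.233  0.2375 0.2499]
```

View pics/z9.png

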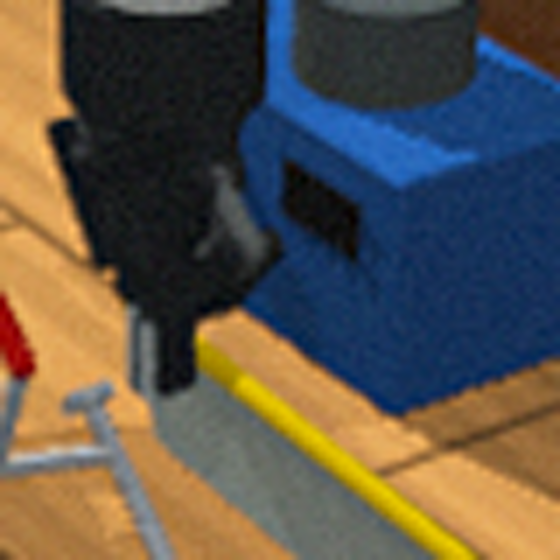

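Call:
move_arm(deltas=[0, 1.2, 1.6, 0, 0, 0, 0, 0, 1.2, 1.6, 0, 0, 0, 0, 0, 1.2, 1.6, 0, 0, 0, 0, 0, 1.2, 1.6, 0, 0, 0, 0, 0, 1.3, 1.6, 0, 0, 0, 0, 0, 1.3, 1.6, 0, 0, 0, 0, 0, 1.3, 1.5, 0, 0, 0, 0, 0, 1.3, 1.5, 0, 0, 0, 0, 0, 1.3, 1.5, 0, 0, 0, 0, 0, 1.3, 1.5, 0, 0, 0, 0])

```text
t: 9.25
tcp_pos: [0.5233, 0.014, 0.1775]
tool_rot: [-0.493, 0.507, 0.493, 0.507]
force: [-0.2, 0.5, -0.9]
finger_gap: 0.002
```

```bash
python3 z.py 10 190 285
```

```text
9.25 [0.52331667 0.01404542 0.17750045] [-0.16147379  0.5399433  -0.87098508]
lip n 133 pos med [ 0.5314 -0.0817  0.2261]
theta 0.5252561616369056
dark tip zmin [0.2207 0.2256 0.2375]
```

View pics/z10.png

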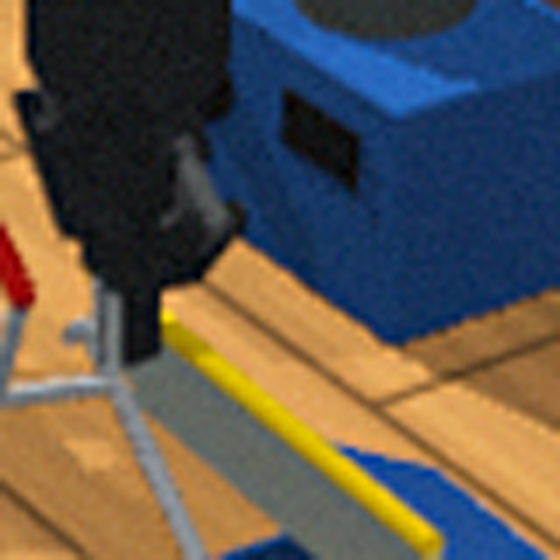

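Call:
move_arm(deltas=[0, 1.7, 1.5, 0, 0, 0, 0, 0, 1.7, 1.5, 0, 0, 0, 0, 0, 1.7, 1.5, 0, 0, 0, 0, 0, 1.7, 1.5, 0, 0, 0, 0, 0, 1.7, 1.4, 0, 0, 0, 0, 0, 1.7, 1.4, 0, 0, 0, 0, 0, 1.7, 1.4, 0, 0, 0, 0, 0, 1.7, 1.4, 0, 0, 0, 0, 0, 1.7, 1.4, 0, 0, 0, 0, 0, 1.7, 1.4, 0, 0, 0, 0])

```text
t: 10.3
tcp_pos: [0.5091, 0.0145, 0.1605]
tool_rot: [-0.493, 0.507, 0.493, 0.507]
force: [-1.1, 0.9, -0.5]
finger_gap: 0.002
```

```bash
python3 z.py 11 190 285
```

```text
10.3 [0.50910571 0.01447548 0.16045059] [-1.1078677   0.93562976 -0.48960537]
lip n 141 pos med [ 0.5177 -0.08    0.209 ]
theta 0.42613428470460835
dark tip zmin [0.2034 0.2066 0.222 ]
```

Call:
move_arm(deltas=[0, 1.9, 1.3, 0, 0, 0, 0, 0, 1.9, 1.3, 0, 0, 0, 0, 0, 1.9, 1.3, 0, 0, 0, 0, 0, 1.9, 1.3, 0, 0, 0, 0, 0, 1.9, 1.2, 0, 0, 0, 0, 0, 1.9, 1.2, 0, 0, 0, 0, 0, 1.9, 1.2, 0, 0, 0, 0, 0, 1.9, 1.2, 0, 0, 0, 0, 0, 1.9, 1.2, 0, 0, 0, 0, 0, 1.9, 1.2, 0, 0, 0, 0])

```text
t: 11.35
tcp_pos: [0.4963, 0.0149, 0.1414]
tool_rot: [-0.493, 0.507, 0.493, 0.507]
force: [-3.2, 0.2, 0.1]
finger_gap: 0.005
```

```bash
python3 z.py 12 195 285
```

```text
11.35 [0.49629957 0.01489786 0.14139983] [-3.21600692  0.16720672  0.07253508]
lip n 145 pos med [ 0.5046 -0.0779  0.1899]
theta 0.3236665883636214
dark tip zmin [0.1846 0.1874 0.1967]
```

View pics/z12.png

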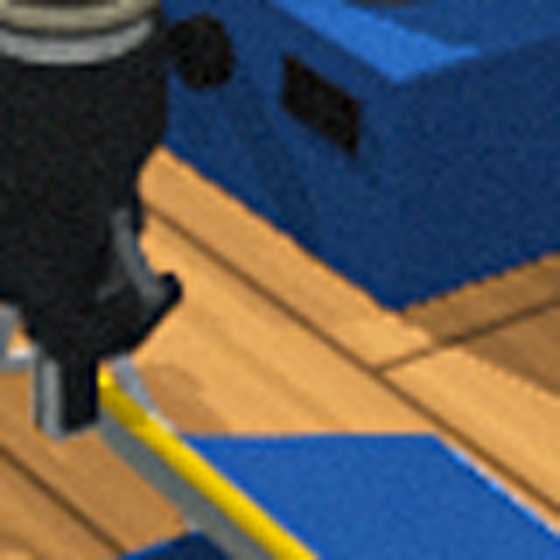

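The finger at (70,400) carries the lip, whose left end is at (105,380), and the stay is clear. θ≈0.32, continuing.

Call:
move_arm(deltas=[0, 1.9, 1.1, 0, 0, 0, 0, 0, 1.9, 1.1, 0, 0, 0, 0, 0, 1.9, 1.1, 0, 0, 0, 0, 0, 1.9, 1.1, 0, 0, 0, 0, 0, 1.9, 1.0, 0, 0, 0, 0, 0, 1.9, 1.0, 0, 0, 0, 0, 0, 1.9, 1.0, 0, 0, 0, 0, 0, 1.9, 1.0, 0, 0, 0, 0, 0, 1.9, 1.0, 0, 0, 0, 0, 0, 1.9, 1.0, 0, 0, 0, 0])

```text
t: 12.4
tcp_pos: [0.4862, 0.0152, 0.1224]
tool_rot: [-0.493, 0.507, 0.493, 0.507]
force: [-4.0, 1.5, 0.6]
finger_gap: 0.003
```

```bash
python3 z.py 13 210 270
```

```text
12.4 [0.48617849 0.01522196 0.12244148] [-4.0160708   1.51511074  0.58532746]
lip n 156 pos med [ 0.4941 -0.0819  0.1716]
theta 0.23149103471753948
dark tip zmin [0.1668 0.1675 0.1718]
```

Call:
move_arm(deltas=[0, 1.8, 0.9, 0, 0, 0, 0, 0, 1.8, 0.9, 0, 0, 0, 0, 0, 1.8, 0.9, 0, 0, 0, 0, 0, 1.8, 0.9, 0, 0, 0, 0, 0, 1.8, 0.8, 0, 0, 0, 0, 0, 1.8, 0.8, 0, 0, 0, 0, 0, 1.8, 0.8, 0, 0, 0, 0, 0, 1.8, 0.8, 0, 0, 0, 0, 0, 1.8, 0.8, 0, 0, 0, 0, 0, 1.8, 0.8, 0, 0, 0, 0])

```text
t: 13.45
tcp_pos: [0.4784, 0.0151, 0.1046]
tool_rot: [-0.493, 0.507, 0.492, 0.507]
force: [-1.8, 1.1, -0.9]
finger_gap: -0.001
```

```bash
python3 z.py 14 210 270
```

```text
13.45 [0.47842001 0.01509964 0.10456126] [-1.77626938  1.08930543 -0.86699424]
lip n 140 pos med [ 0.4868 -0.0813  0.1542]
theta 0.14728669529691
dark tip zmin [0.1438 0.1457 0.1472]
```

View pics/z14.png

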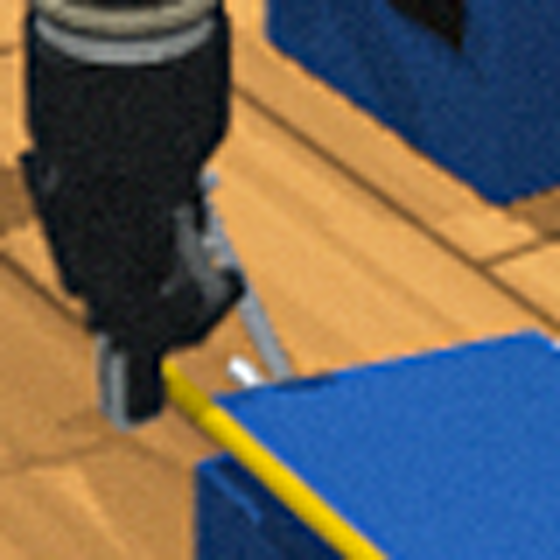

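Call:
move_arm(deltas=[0, 1.6, 0.6, 0, 0, 0, 0, 0, 1.6, 0.6, 0, 0, 0, 0, 0, 1.6, 0.6, 0, 0, 0, 0, 0, 1.6, 0.6, 0, 0, 0, 0, 0, 1.6, 0.6, 0, 0, 0, 0, 0, 1.6, 0.6, 0, 0, 0, 0, 0, 1.6, 0.5, 0, 0, 0, 0, 0, 1.6, 0.5, 0, 0, 0, 0, 0, 1.6, 0.5, 0, 0, 0, 0, 0, 1.6, 0.5, 0, 0, 0, 0])

```text
t: 14.5
tcp_pos: [0.4722, 0.0156, 0.0885]
tool_rot: [-0.493, 0.507, 0.493, 0.507]
force: [-0.9, 0.6, -0.7]
finger_gap: 0.001
```

```bash
python3 z.py 15 210 270
```

```text
14.5 [0.47220828 0.01556567 0.08846897] [-0.8563009   0.63598515 -0.71087461]
lip n 135 pos med [ 0.4809 -0.0705  0.1361]
theta 0.062436472822648165
dark tip zmin [0.1355 0.1363 0.1382]
```

Call:
move_arm(deltas=[0, 1.5, 0.4, 0, 0, 0, 0, 0, 1.5, 0.4, 0, 0, 0, 0, 0, 1.5, 0.4, 0, 0, 0, 0, 0, 1.5, 0.4, 0, 0, 0, 0, 0, 1.5, 0.4, 0, 0, 0, 0, 0, 1.4, 0.3, 0, 0, 0, 0, 0, 1.4, 0.3, 0, 0, 0, 0, 0, 1.3, 0.3, 0, 0, 0, 0, 0, 1.3, 0.3, 0, 0, 0, 0, 0, 1.3, 0.3, 0, 0, 0, 0])

```text
t: 15.55
tcp_pos: [0.4687, 0.0156, 0.0744]
tool_rot: [-0.493, 0.507, 0.493, 0.507]
force: [-3.2, -0.3, 2.0]
finger_gap: 0.001
```

```bash
python3 z.py 16 210 270
```

```text
15.55 [0.4687449  0.01562317 0.07443015] [-3.1515587  -0.31517468  1.95997367]
lip n 108 pos med [ 0.478  -0.0584  0.1224]
theta -0.0003824274324949195
dark tip zmin [0.1744 0.1745 0.1748]
```

View pics/z16.png

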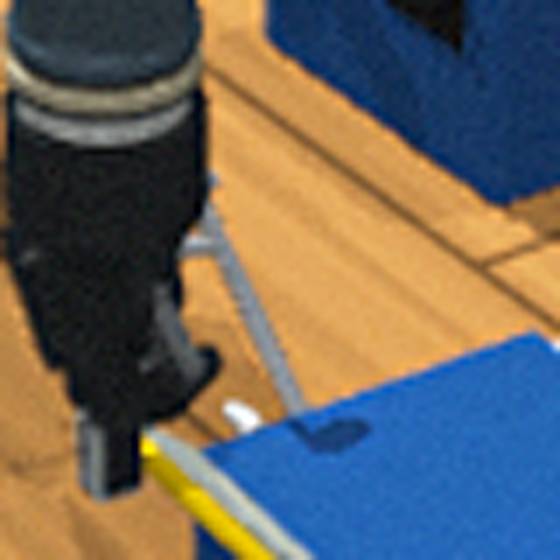

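θ reads about 0, but the lip still bears on the finger with roughly 3 N. Easing back by fractions of a millimetre.

Call:
move_arm(deltas=[0, 0, 0.3, 0, 0, 0, 0, 0, 0, 0.3, 0, 0, 0, 0, 0, 0, 0.3, 0, 0, 0, 0, 0, 0, 0.3, 0, 0, 0, 0, 0, 0, 0.3, 0, 0, 0, 0, 0, 0, 0.4, 0, 0, 0, 0, 0, 0, 0.4, 0, 0, 0, 0, 0, 0, 0.4, 0, 0, 0, 0, 0, 0, 0.4, 0, 0, 0, 0, 0, 0, 0.4, 0, 0, 0, 0])

```text
t: 16.6
tcp_pos: [0.4653, 0.0157, 0.0744]
tool_rot: [-0.493, 0.507, 0.493, 0.507]
force: [0.7, 0.3, -0.2]
finger_gap: -0.001
```

```bash
python3 z.py 17 210 270
```

```text
16.6 [0.4652677  0.0157457  0.07441833] [ 0.73605611  0.27978616 -0.19550645]
lip n 110 pos med [ 0.4782 -0.0562  0.1229]
theta 0.0018883656219220724Traceback (most recent call last):
  File "z.py", line 17, in <module>
    print('dark tip zmin',np.percentile(P[dk][:,2],[1,3,10]).round(4))
                          ~~~~~~~~~~~~~^^^^^^^^^^^^^^^^^^^^^
    return _quantile_unchecked(
        a, q, axis, out, overwrite_input, method, keepdims, weights)
    return _ureduce(a,
                    func=_quantile_ureduce_func,
    ...<5 lines>...
                    overwrite_input=overwrite_input,
                    method=method)
    r = func(a, **kwargs)
    result = _quantile(arr,
                       quantiles=q,
    ...<2 lines>...
                       out=out,
                       weights=wgt)
    slices_having_nans = np.isnan(arr[-1, ...])
                                  ~~~^^^^^^^^^
IndexError: index -1 is out of bounds for axis 0 with size 0
```

The load is gone and the lip hasn't moved, so the lid is shut. Withdrawing back, then up.

Call:
move_arm(deltas=[0, 0, 5, 0, 0, 0, 0, 0, 0, 10, 0, 0, 0, 0, 0, 0, 14, 0, 0, 0, 0, 0, 0, 12, 0, 0, 0, 0, 0, -10, 6, 5, 0, 0, 0, 0, -20, 0, 15, 0, 0, 0, 0, -30, 0, 25, 0, 0, 0, 0, -30, 0, 30, 0, 0, 0, 0, -30, 0, 30, 0, 0, 0, 0, -25, 0, 30, 0, 0, 0])

```text
t: 17.65
tcp_pos: [0.4221, 0.1535, 0.222]
tool_rot: [-0.493, 0.506, 0.492, 0.508]
force: [0.7, 1.2, -1.1]
finger_gap: -0.001
```

Call:
move_arm(deltas=[0, -15, 0, 35, 0, 0, 0, 0, 0, 0, 35, 0, 0, 0, 0, 0, 0, 25, 0, 0, 0, 0, 0, 0, 10, 0, 0, 0, 0, 0, 0, 0, 0, 0, 0, 0, 0, 0, 0, 0, 0, 0, 0, 0, 0, 0, 0, 0, 0])

```text
t: 18.35
tcp_pos: [0.425, 0.2558, 0.2343]
tool_rot: [-0.492, 0.508, 0.492, 0.507]
force: [0.1, -0.1, 0.3]
finger_gap: -0.003
```

```bash
python3 z.py 18 210 270 2>/dev/null; python3 - <<'E'
from h import *
snap('top','topend.png'); s=snap('side','sideend.png');print(manip.sense()['t'])
P=pts(s); 
i=s['image'].astype(int); m=np.zeros((480,640),bool); m[225:330,290:400]=1
b=m&(i[...,2]>120)&(i[...,2]>i[...,0]+70)&(P[...,2]>.06)&(P[...,0]<.72); q=P[b]; A=np.c_[q[:,:2],np.ones(len(q))]; c=np.linalg.lstsq(A,q[:,2],rcond=None)[0]
print('plate n',len(q),'z med',np.median(q[:,2]),'slope',c)
E
```

```text
18.35 [0.42502369 0.25583635 0.23429508] [ 0.14077292 -0.06771217  0.34384281]
lip n 112 pos med [ 0.4783 -0.0519  0.1223]
theta -0.0010387184217526546
18.5
plate n 2706 z med 0.0743353968687279 slope [-0.48575574 -0.34632413  0.3540575 ]
```

View pics/sideend.png

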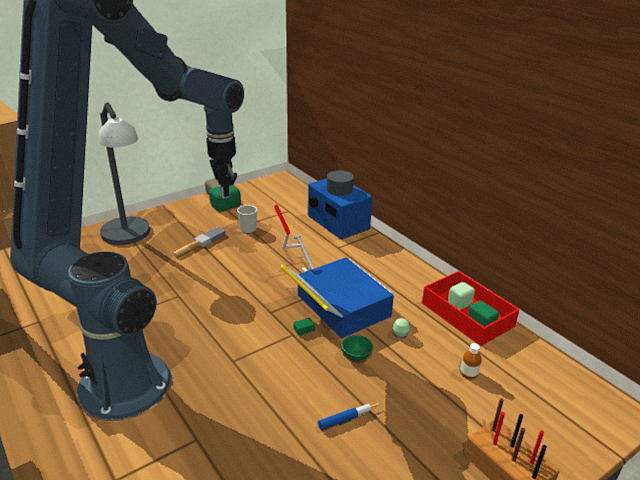

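View pics/topend.png

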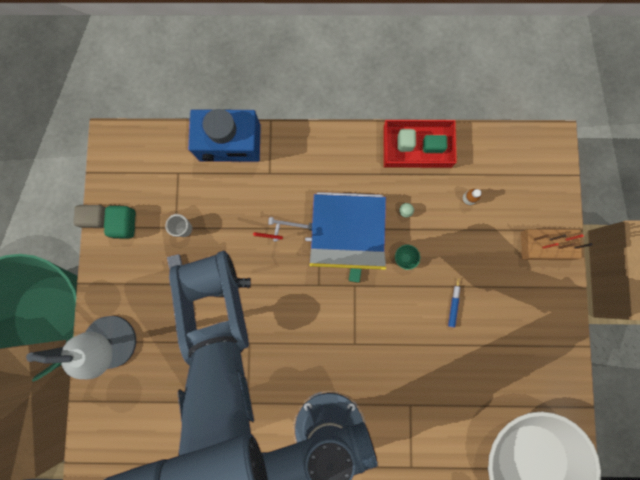

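The lid lies flat on the rim, with the lip at rows 265–310 in the side view and 263–267 in the top view. The stay is out to the left, the loose things are where they were, and the hand is clear. Handing in.

```bash
python3 -c "
from h import *
print(job.sign_off())"
```

```text
the job is handed in; nothing more can be done
None
```

The burr case is shut and the job is handed in, at about 18.5 s of the 48 s allowed. I pushed the red piece to the case's left with the closed fingertips. The lid came down about 0.06 rad onto the finger, and I carried it shut over about 9 s. The readings I took after each move never exceeded about 4 N. I then moved the hand back, up and off to the left.

**Last checks:**
- **Lid:** the yellow edge sits about 120 mm above the table, which puts the lid at about 0 rad. It did not move once the finger let go.
- **Stay:** it has swung out to the case's left and stayed there.
- **Bench:** in the final pictures the loose things look unmoved. I compared them by eye and did not measure them. The pendant was not seen again once the lid was shut.
- **Hand:** the wrist force reads about zero, so nothing is being touched.

**What failed or disagreed:**
- **First push:** it passed over the red rod without touching it. The visible end of the closed fingers is about 31 mm higher than the reported TCP. I backed off, came down 23 mm and repeated the push using the picture.
- **Plate tilt:** a plane fit to the shut lid gave a meaningless slope because it included the case walls, so I did not use it. The plate's median height, 74 mm, fits a shut lid.

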